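Park the vacuum adapter and click its cap home

ROBOT

A 6-joint arm with a two-finger parallel gripper is mounted at the origin on the work surface. World frame = base frame: x ahead of the robot, y to its left, z up, the work surface at z = 0. Lengths are in m, angles in rad, forces in N, time in s.
With the tool pointing down it reaches from about 0.375 to 0.9 m from the base axis. Payload 3.1 kg.
Tool frame: the origin (TCP) lies midway between the tips of the shut fingers; the grasp point (between the pads) lies 19 mm behind it (grip_depth is the distance from the TCP to the grasp point, in m); y points along the fingers, z is the direction in which the jaws open and shut, and the axes are right-handed (so a half turn about y gives the same grasp; the last joint's range is limited). The gripper opens to 85 mm and grips with 20 to 120 N. Pads are 22 mm wide; open, the fingers measure 114 mm over their backs; the gripper's body (76 mm by 85 mm) begins 54 mm behind the grasp point. The pads swing forward as they close: fully open they stand 13 mm farther back than shut.
Start: joints at [1.111, 0.527, 1.433, -0, 1.181, -0.178], TCP at [0.174, 0.6, 0.231] pointing down, gripper open.
Joint ranges: [-3.08, 3.08], [-0.75, 2.2], [0.22, 2.44], [-1.43, 4.57], [0, 2.65], [-2.85, 2.85]. Speed limits (rad/s): [2.79, 2.79, 3.14, 3.14, 3.14, 3.14].

INTERFACE

Orientations are given as a unit quaternion [x, y, z, w].
In Python, from station import sense, snapshot, camera_model, sign_off, grip_depth gives the robot as it stands.
- The arm moves only by the tool play_rows, never from a script. Its argument "deltas" is a list of rows, each a list of 6 numbers: the shift along the tool's x, y, z in m, then the turn, a rotation vector about the tool's x, y, z in rad. A call has 1 to 12 rows; each row is the pose to reach, as a shift and turn from the pose commanded when the call began, along the tool's axes at that moment; what a row does not reach only later rows make up. A row lasts 1/10 s, in which the tool goes at most 50 mm and 8.59 degrees, less where a joint would pass 70% of its speed; a pose out of reach is approached as far as the arm can. A call with a gripper value outside its range is refused whole. "gripper" is the finger opening in m, from 0 to 0.0854, set as the call begins (left out, the last holds). The fingers move at their own pace and stop on an object; "force" is the grip in N (left out, the last holds). Time passes only in rows, so rows that repeat a pose let the fingers close. It gives the time, the measured TCP pose, the force and the opening at its end, in the units of the state.
- sense(): the state, without advancing time (a new reading comes with each control period).
- snapshot(name): name is "side" or "top"; returns the picture (420x560x3 uint8, red, green, blue); there is no depth.
- camera_model(name): a dict with "fx", "fy", "cx", "cy" (pixels), "camera_from_world" (4x4, takes a point from world to camera coordinates). Camera axes: x right, y up, looking along -z (the intrinsics and any distortion apply to the point x, -y, -z); pixel columns grow to the right and rows downward; lengths in m; the calibration is good to about 2 mm. A picture is of the moment at which its call begins. camera_model takes no time and is no camera call.
- sign_off(): hands the job in, once; it reports no verdict.
The state is a dict: "t": time; "q": joint angles; "qd": joint speeds; "tau": joint torques, N m; "tcp_pos": TCP position; "tool_rot": TCP orientation; "force": force on the tool from outside, world axes, zero at the start; "ft_torque": the same for the moment, N m; "finger_gap": opening from 0.0 (shut) to 1.0 (fully open).
Only numpy, scipy, OpenCV 4.12 (cv2) and the standard library are available. Lean on these libraries where they do the work, as an engineer would, in place of code of your own. Each camera call takes 0.05 s, during which the arm holds its last target.

TASK

First push the loose aluminium vacuum adapter across the bench, without lifting or tipping it, until its round foot rests against both walls of the red corner stop. Then put the yellow protective cap squarely on the adapter's upper flange, press it down until it snaps home, and keep pressing: finish while still holding the snapped cap down with a firm, steady push of about 10 N or a little more. Leave the other things on the bench where they are.

Things in the scene. Friction and masses are not known exactly. Their poses are not given: they have to be found in the camera images.
- adapter: Loose aluminium vacuum adapter, 0.6 to 1.0 kg, upright: round foot flange 110 mm across, 26 mm thick; neck 56 mm across; upper flange 72 mm across at its widest (50 to 52 mm up), tapering to 58 mm at the top. Origin: centre of the foot's underside, z up. Same at every yaw.
- adapter_top (a point): Centre of the adapter's flat sealing face, its top, 62 mm above its underside. The cap is pushed straight down here, any yaw, centred within 2 mm: its catches meet the taper with the rib centre about 90 mm above the adapter's underside, resistance grows to 7 to 15 N, then near 84 mm it suddenly drops and the catches draw the cap down; home, its top lies on this face, rib centre at 78 mm.
- stop: Fixed red corner stop: two walls 104 mm long, 14 thick, 26 high, at right angles, a V open to its -x (walls on its +x side). Origin, on the bench: where the adapter foot's centre is when the foot touches both walls (inner faces 55 mm from it, 45 degrees either side of +x). A flat yellow taped ring, 121 mm across, marks the spot. The way in is along +x.
- cap_grip (a point): Centre of the grip rib of the yellow snap cap, a loose plastic cup of 0.12 kg lying right way up, open below, 85 mm across, 26 mm tall. The rib on its top is 44 mm long (x), 16 wide (y), 24 tall, so 50 mm in all; this point is 38 mm above the cap's lower edge and on its axis.
- cap_mouth (a point): Centre of the cap's open underside, at its lower edge, on its axis. The cavity is 22 mm deep, 79 mm across; 6 sprung orange catches reach in to 66 mm across, 6 mm above the lower edge.
- blank: steel blank flange disc, 70 mm across, 13 mm thick, loose; a bystander, origin under its centre
- nipple: steel pipe nipple with two end flanges, 54 mm across, 70 mm tall, standing, loose; a bystander, origin under its centre
- jar: closed jar with a blue lid, 64 mm across, 80 mm tall, loose; a bystander, origin under its centre
- wrench: steel wrench lying flat, loose; a bystander, origin on its underside
- screwdriver: screwdriver lying flat, loose; a bystander, origin on its underside
- gasket: copper ring gasket, 48 mm across, 4 mm thick, lying flat, loose; a bystander, origin under its centre
Not all that is in view belongs to the job. Several things have the shape of the adapter; the one meant has the colours described above.

How it is judged:
On the way, in this order (a step that is already met when the one before it is completed fails the run):
1. the adapter's foot rests against both walls of the red stop, cap not yet on (horizontal distance between adapter and stop below 0.008 m and height (world z) of adapter below 0.004 m), for 0.2 s.
2. the cap has snapped home on the adapter (z of cap_grip in the frame of adapter between 0.074 and 0.08 m and horizontal distance between cap_grip and adapter below 0.005 m and angle between the z axis of cap_grip and the z axis of adapter, either way round below 0.06 rad), for 0.2 s.
At the end, for the whole second after the job is handed in: Adapter flat on the bench, foot centre within 8 mm of the stop's spot; cap snapped home (rib centre 74 to 80 mm above the adapter's underside, within 5 mm of its axis, level within 0.06 rad); robot touching the cap, which bears on the sealing face with over 5 N through the last second (all of step 1 and all of step 2 and angle between adapter's own z axis and vertical below 0.05 rad and contact force between cap and adapter_c0 above 5 N and contact force between any of the fingers, the arm and cap above 1 N); the arm keeps its last pose, push and grip.
It fails at once if a bystander is moved more than 30 mm (distance of any of blank, nipple, jar, wrench, screwdriver, gasket from where it was at the start of the episode above 0.03 m).
It fails at once if the adapter is lifted or tipped (height (world z) of adapter above 0.015 m or angle between adapter's own z axis and vertical above 0.2 rad).
It also fails if it takes over 62 s, if anything falls off the work surface, if the arm or the gripper's body presses on something with over 40 N, if the wrist force passes 120 N, or if a joint passes its speed limit or range.

## Working session

There is one attempt and no reset: what is moved stays moved. The work goes in short steps, Python scripts to look and compute and a tool call to move; the robot and the scene stay as the last step left them, time stands still between calls to the robot, and variables do not carry over. Pictures are saved under pics/ and viewed, and the job is handed in when it is done.

Besides the shell and the picture viewer there is one more tool, called after ">>>" by a JSON object that holds its "op" and its "data". play_rows: Moves the arm, as the interface text tells. Its arguments: {"type":"object","properties":{"deltas":{"type":"array"},"gripper":{"type":"number"},"force":{"type":"number"}},"required":["deltas"]}

```bash
mkdir -p pics
python3 - <<'E'
from station import *
import cv2
s=sense();print(s)
for n in("side","top"):
    im=snapshot(n);cv2.imwrite(f"pics/{n}0.png",im[:,:,::-1]);m=camera_model(n);print(m)
print(grip_depth)
E
```

```text
{'t': 0.0, 'q': array([ 1.11050169e+00,  5.28499801e-01,  1.43392836e+00, -3.92331478e-05,
        1.18139001e+00, -1.78493393e-01]), 'qd': array([-0.00072369, -0.00079641, -0.00179014,  0.00059948,  0.0013524 ,
        0.00011839]), 'tau': array([-7.73960928e-04, -4.42358637e+01, -1.78021860e+01, -1.52050629e-04,
        8.59063177e-03,  3.24021983e-06]), 'tcp_pos': array([0.17345232, 0.59968857, 0.23030467]), 'tool_rot': array([ 0.70085068, -0.09953204,  0.09906228, -0.69934853]), 'force': array([-0.88262312,  0.07910716, -0.33885959]), 'ft_torque': array([0.04655555, 0.02478377, 0.0067792 ]), 'finger_gap': 1.000047836067419}
{'fx': 392.98466781399145, 'fy': 392.98466781399145, 'cx': 282.99634134202836, 'cy': 203.03177667891254, 'camera_from_world': array([[ 0.71934777, -0.69449937, -0.01447067, -0.37498416],
       [ 0.39538648,  0.39222734,  0.83055839, -0.27500711],
       [-0.57114649, -0.60318184,  0.55674353, -0.67014301],
       [ 0.        ,  0.        ,  0.        ,  1.        ]])}
{'fx': 496.2106638589091, 'fy': 496.2106638589091, 'cx': 281.8256186734859, 'cy': 211.42335245164108, 'camera_from_world': array([[-0.13696812, -0.99057032, -0.00318886,  0.05922245],
       [ 0.96992344, -0.13476576,  0.20269858, -0.5245321 ],
       [-0.20121694,  0.02467029,  0.97923599, -1.24420561],
       [ 0.        ,  0.        ,  0.        ,  1.        ]])}
0.0187
```

View pics/side0.png

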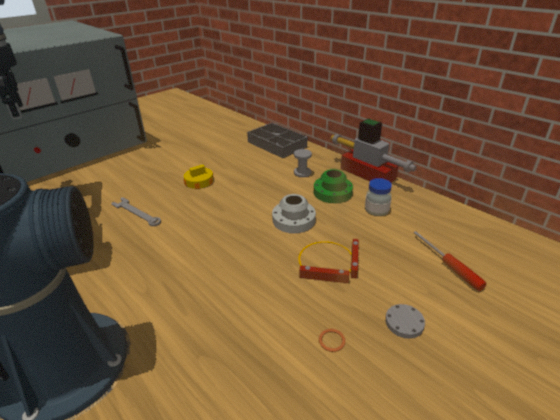

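View pics/top0.png

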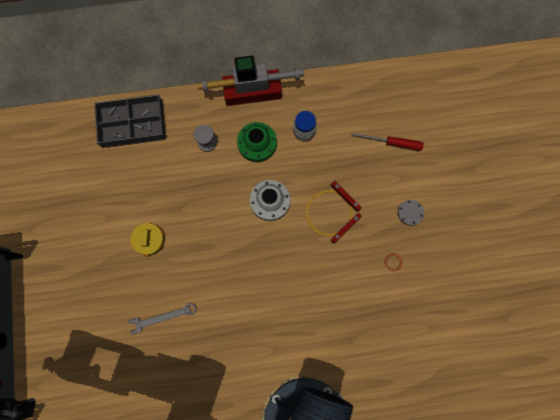

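The possible adapters in the top view are the bare aluminium one at (270,199) and the green lookalike at (257,140). The nipple at (205,137) is grey but small. I pick the aluminium one. The yellow things are the cap at (147,239) and the flat ring at (330,213). The red things are the stop at (346,212), the vise at (252,90) and the screwdriver handle. I'll check my choice in close crops.

```bash
cat > h.py <<'E'
import numpy as np,cv2
from station import *
def proj(n,p):
    m=camera_model(n);p=np.atleast_2d(p);T=m["camera_from_world"]
    c=p@T[:3,:3].T+T[:3,3]
    return np.c_[m["cx"]+m["fx"]*c[:,0]/-c[:,2], m["cy"]+m["fy"]*(-c[:,1])/-c[:,2]]
def cast(n,uv,z):
    m=camera_model(n);uv=np.atleast_2d(uv).astype(float);T=m["camera_from_world"]
    d=np.c_[(uv[:,0]-m["cx"])/m["fx"],-(uv[:,1]-m["cy"])/m["fy"],-np.ones(len(uv))]@T[:3,:3]
    o=-T[:3,:3].T@T[:3,3]
    return o+d*((z-o[2])/d[:,2])[:,None]
def circ(P):
    A=np.c_[2*P[:,:2],np.ones(len(P))];b=(P[:,:2]**2).sum(1)
    x=np.linalg.lstsq(A,b,rcond=None)[0];return x[:2],np.sqrt(x[2]+x[0]**2+x[1]**2)
E
python3 - <<'E'
import cv2,numpy as np
t=cv2.imread("pics/top0.png");s=cv2.imread("pics/side0.png")
a=cv2.resize(t[165:255,225:375],(600,360),interpolation=cv2.INTER_CUBIC)
b=cv2.resize(t[210:270,110:190],(320,240),interpolation=cv2.INTER_CUBIC)
c=cv2.resize(s[150:200,170:230],(288,240),interpolation=cv2.INTER_CUBIC)
im=np.zeros((600,620,3),np.uint8);im[:360,:600]=a;im[360:,:320]=b;im[360:,325:613]=c
cv2.imwrite("pics/crop0.png",im)
for n,im in(("top",t),("side",s)):
    h=cv2.cvtColor(im,cv2.COLOR_BGR2HSV)
    for nm,lo,hi in(("red1",(0,170,60),(6,255,255)),("red2",(174,170,60),(180,255,255)),("yel",(22,200,60),(34,255,255)),("grey",(0,0,90),(180,60,255))):
        k,l,st,c=cv2.connectedComponentsWithStats(cv2.inRange(h,lo,hi))
        print(n,nm,[(st[i].tolist(),c[i].round(1).tolist()) for i in range(1,k) if st[i][4]>60])
E
```

```text
top red1 [([223, 82, 59, 17, 363], [252.2, 91.4]), ([387, 137, 36, 13, 294], [405.0, 143.0]), ([336, 187, 25, 23, 123], [348.1, 197.6]), ([338, 218, 18, 19, 104], [346.1, 227.0])]
top red2 []
top yel [([132, 224, 27, 26, 354], [143.8, 235.5])]
top grey [([111, 1, 33, 25, 294], [125.1, 12.8]), ([180, 1, 24, 38, 409], [191.1, 19.7]), ([259, 0, 62, 41, 1063], [289.2, 14.0]), ([163, 17, 19, 23, 211], [172.5, 28.7]), ([0, 18, 22, 28, 359], [8.4, 32.7]), ([213, 19, 31, 21, 270], [229.0, 28.4]), ([425, 31, 35, 22, 324], [441.5, 40.5]), ([261, 40, 17, 15, 115], [269.8, 45.9]), ([256, 59, 20, 22, 180], [263.6, 69.7]), ([0, 60, 12, 19, 129], [4.5, 69.4]), ([123, 69, 39, 23, 365], [141.2, 78.8]), ([269, 70, 35, 8, 100], [286.4, 73.6]), ([194, 125, 19, 18, 267], [202.7, 133.5]), ([250, 180, 40, 40, 882], [269.0, 200.4]), ([399, 200, 25, 25, 414], [411.0, 211.8]), ([128, 303, 68, 31, 432], [159.6, 318.0])]
side red1 [([343, 149, 55, 32, 577], [370.6, 167.6]), ([353, 245, 5, 17, 70], [354.9, 252.7]), ([454, 259, 31, 28, 201], [470.9, 275.0]), ([300, 266, 35, 8, 100], [316.9, 269.7])]
side red2 []
side yel [([184, 164, 29, 24, 479], [197.9, 175.9])]
side grey [([0, 0, 122, 53, 3542], [42.9, 26.8]), ([406, 0, 154, 150, 1798], [504.0, 56.0]), ([55, 70, 39, 29, 503], [74.7, 83.5]), ([19, 79, 34, 28, 427], [36.9, 91.6]), ([354, 137, 35, 12, 115], [374.8, 143.5]), ([294, 149, 17, 9, 125], [302.0, 153.1]), ([383, 154, 32, 15, 165], [399.2, 161.0]), ([366, 190, 25, 24, 434], [377.5, 202.4]), ([272, 194, 43, 39, 1090], [292.8, 215.3]), ([112, 198, 48, 28, 283], [136.5, 211.4]), ([386, 305, 38, 30, 868], [405.0, 319.4]), ([21, 410, 17, 10, 92], [29.0, 415.7])]
```

View pics/crop0.png

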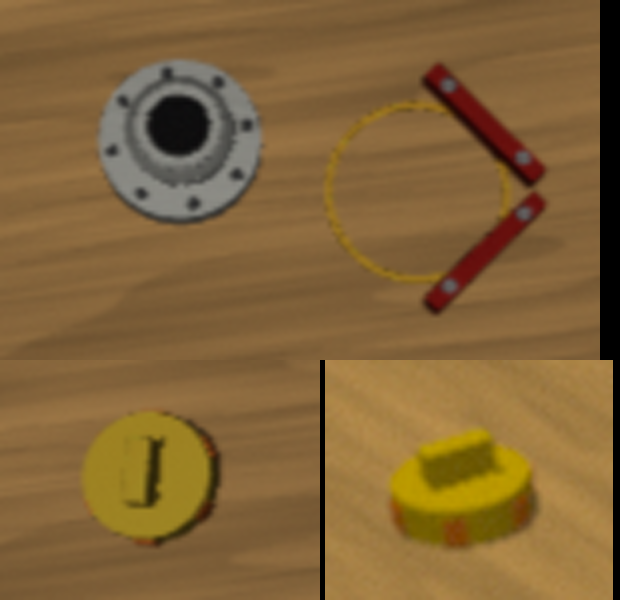

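```bash
cat > meas.py <<'E'
from h import *
from scipy.optimize import least_squares
def fit(P,r):
    f=lambda c:np.hypot(P[:,0]-c[0],P[:,1]-c[1])-r
    s=least_squares(f,P[:,:2].mean(0),loss="soft_l1",f_scale=.001);return s.x,np.abs(s.fun).mean()
def biggest(mask,x0,y0,x1,y1):
    m=np.zeros_like(mask);m[y0:y1,x0:x1]=mask[y0:y1,x0:x1]
    c=max(cv2.findContours(m,cv2.RETR_EXTERNAL,cv2.CHAIN_APPROX_NONE)[0],key=cv2.contourArea)
    return cv2.convexHull(c)[:,0].astype(float),c
E
python3 - <<'E'
from meas import *
t=cv2.imread("pics/top0.png");s=cv2.imread("pics/side0.png")
ht=cv2.cvtColor(t,cv2.COLOR_BGR2HSV);hs=cv2.cvtColor(s,cv2.COLOR_BGR2HSV)
print("cam top",np.linalg.inv(camera_model("top")["camera_from_world"])[:3,3].round(3),"side",np.linalg.inv(camera_model("side")["camera_from_world"])[:3,3].round(3))
# adapter
for n,h,box in(("top",ht,(240,170,300,230)),("side",hs,(265,188,322,238))):
    H,_=biggest(cv2.inRange(h,(0,0,70),(180,75,255)),*box)
    lo=H
    P=cast(n,H,.026);print(n,"adapter free",circ(P),"fixed r",fit(P,.055))
# ring
m=cv2.inRange(ht,(20,160,110),(32,255,255));
ys,xs=np.nonzero(m);k=(xs>300)&(xs<355)&(ys>180)&(ys<245)
P=cast("top",np.c_[xs,ys][k],0);c,e=fit(P,.0598);print("ring",k.sum(),circ(P),c,e)
m=cv2.inRange(hs,(20,170,130),(32,255,255));
ys,xs=np.nonzero(m);k=(xs>295)&(xs<360)&(ys>235)&(ys<275)
P=cast("side",np.c_[xs,ys][k],0);print("ring side",k.sum(),circ(P),fit(P,.0598))
# walls
r=cv2.inRange(ht,(0,140,50),(8,255,255))
for box in((330,178,365,212),(328,212,365,245)):
    H,c=biggest(r,*box);q=cast("top",c[:,0],.026)[:,:2].astype(np.float32)
    R=cv2.minAreaRect(q*1000);print("wall",R,cv2.boxPoints(R).round(0).tolist())
# cap
for n,h,box in(("top",ht,(125,215,175,262)),("side",hs,(178,155,222,192))):
    H,_=biggest(cv2.inRange(h,(20,150,60),(36,255,255)),*box)
    P=cast(n,H,.026);print(n,"cap",circ(P),fit(P,.0425))
for i in range(224,256): print(" ".join("%3d"%v for v in ht[i,132:166,2]))
E
```

```text
cam top [0.267 0.019 1.325] side [-0.004 -0.557  0.596]
top adapter free (array([0.57010473, 0.01420272]), np.float64(0.05520955277088637)) fixed r (array([0.57013194, 0.01422247]), np.float64(0.00043817069681598684))
side adapter free (array([0.57130272, 0.01285249]), np.float64(0.0715683163995608)) fixed r (array([5.59482493e-01, 3.28630352e-04]), np.float64(0.014398518933092797))
ring 156 (array([ 0.51834937, -0.14126316]), np.float64(0.060479024614396325)) [ 0.51844801 -0.14087382] 0.0012743085751891208
ring side 177 (array([ 0.51970362, -0.14001528]), np.float64(0.06019459352625861)) (array([ 0.51983916, -0.13974389]), np.float64(0.0018812509207963247))
wall ((546.2036743164062, -195.82894897460938), (83.96175384521484, 13.71430492401123), 35.47748947143555) [[508.0, -215.0], [516.0, -226.0], [584.0, -177.0], [576.0, -166.0]]
wall ((461.75103759765625, -169.9958953857422), (13.085272789001465, 87.80451965332031), 36.74116134643555) [[430.0, -139.0], [483.0, -209.0], [493.0, -201.0], [441.0, -131.0]]
top cap (array([0.5103296 , 0.35102418]), np.float64(0.04337099766974833)) (arra
[... 3858 characters left out ...]
 111 123 125 125 127
127 128 128 133 142 151 155 156 157 157 157 157 156 156 157 157 157 157 157 157 156 151 137  95  59  52  70 107 124 128 130 129 129 129
124 125 126 126 128 136 146 150 152 155 157 157 158 157 157 157 156 156 155 153 145 122  82  56  54  70 110 128 131 129 128 127 126 125
125 124 125 126 125 126 118 117 131 145 149 152 152 152 152 152 149 145 139 119  84  63  59  67  85 111 125 127 126 125 123 124 123 123
126 128 128 129 129 130 130 131 132 123 116 129 128 127 128 127 103  73  66  69  71  83  92 109 120 122 123 123 123 123 123 123 123 122
131 133 132 133 133 133 132 133 131 130 127 125 118 122 126 122  88  58  65  92 110 118 120 122 123 123 124 124 123 123 122 121 121 121
```

The crop shows bare metal at (270,199), so that is the aluminium adapter. The cap lies right way up with its rib running nearly along image rows, and the stop's V opens to image left (world +y). Next I'll compute the pushing geometry.

```bash
cat > plan.py <<'E'
from h import *
from scipy.spatial.transform import Rotation as R
def go(pos,jaw=None,ref=None):
    s=sense() if ref is None else ref
    R0=R.from_quat(s["tool_rot"]);M=R0.as_matrix()
    R1=R0
    if jaw is not None:
        best=None
        for sg in(1,-1):
            z=np.array([jaw[0],jaw[1],0.])*sg;z/=np.linalg.norm(z);y=np.array([0,0,-1.])
            r=R.from_matrix(np.c_[np.cross(y,z),y,z]);a=(R0.inv()*r).magnitude()
            if best is None or a<best[0]:best=(a,r)
        R1=best[1]
    d=M.T@(np.asarray(pos)-s["tcp_pos"]);rv=(R0.inv()*R1).as_rotvec()
    print("t",round(s["t"],2),"tcp",s["tcp_pos"].round(4),"F",s["force"].round(1),"delta",d.round(4).tolist(),rv.round(4).tolist())
E
python3 - <<'E'
from plan import *
from meas import *
print(R.from_quat(sense()["tool_rot"]).as_matrix().round(3))
g=cast("top",[[257,141],[205,145],[305,128],[347,197],[347,228],[410,212],[393,262]],.02);print(g.round(3))
A=np.array([.5703,.0140]);S=np.array([.518,-.1405]);d=(S-A)/np.linalg.norm(S-A);print(d)
e=[d[1],-d[0]]
p=A-d*.085
go([*p,.10],e); 
# side foot-front check
s=cv2.imread("pics/side0.png");hs=cv2.cvtColor(s,cv2.COLOR_BGR2HSV)
H,_=biggest(cv2.inRange(hs,(0,0,70),(180,75,255)),265,188,322,238)
k=(H[:,1]>222);P=cast("side",H[k],0);print("side foot bottom",fit(P,.055))
# cap rib
ra=cast("top",[[147,229.5],[145.5,246]],.05);v=np.diff(ra[:,:2],axis=0)[0];print("rib",np.linalg.norm(v),np.degrees(np.arctan2(v[1],v[0])))
E
```

```text
[[ 0.961 -0.001  0.278]
 [-0.278 -0.002  0.961]
 [-0.    -1.    -0.002]]
[[ 0.741  0.027  0.02 ]
 [ 0.75   0.17   0.02 ]
 [ 0.761 -0.111  0.02 ]
 [ 0.55  -0.194  0.02 ]
 [ 0.466 -0.18   0.02 ]
 [ 0.486 -0.355  0.02 ]
 [ 0.36  -0.285  0.02 ]]
[-0.32063849 -0.94720165]
t 0.1 tcp [0.1735 0.5998 0.2304] F [-0.2  0.7 -0.6] delta [0.5479, 0.131, -0.3671] [0.0013, -1.5262, -0.0018]
side foot bottom (array([0.57561508, 0.01658549]), np.float64(0.0005812228628547059))
rib 0.0433175949878962 170.14307867830485
```

>>> {"op": "play_rows", "data": {"deltas": [[0.05, 0, -0.03, 0, -0.14, 0], [0.1, 0.02, -0.07, 0, -0.28, 0], [0.15, 0.04, -0.1, 0, -0.42, 0], [0.2, 0.06, -0.13, 0, -0.56, 0], [0.24, 0.07, -0.16, 0, -0.7, 0], [0.28, 0.08, -0.19, 0, -0.84, 0], [0.33, 0.08, -0.22, 0, -0.98, 0], [0.37, 0.08, -0.25, 0, -1.12, 0], [0.42, 0.08, -0.28, 0, -1.26, 0], [0.46, 0.08, -0.31, 0, -1.4, 0], [0.5, 0.08, -0.34, 0, -1.526, 0], [0.548, 0.08, -0.367, 0, -1.526, 0]], "gripper": 0.06, "force": 40}}

```text
t: 1.3
tcp_pos: [0.5302, 0.1737, 0.152]
tool_rot: [-0.574, -0.412, 0.413, 0.574]
force: [1.8, 1.3, 0.5]
finger_gap: 0.705
```

Run:
```python
from plan import *
cv2.imwrite("pics/top1.png",snapshot("top")[:,:,::-1])
A=np.array([.5703,.0140]);S=np.array([.518,-.1405]);d=(S-A)/np.linalg.norm(S-A)
e=[d[1],-d[0]];go([*(A-d*.085),.012],e);print(sense()["finger_gap"],sense()["q"])
```

```text
t 1.35 tcp [0.538  0.1678 0.1526] F [ 4.8 -2.2  0.5] delta [-0.0501, 0.1413, -0.0788] [0.0087, -0.0025, -0.0006]
0.7039215371397096 [ 0.10630542  0.54800784  1.66847413 -0.00522857  0.91750017 -2.70322918]
```

View pics/top1.png

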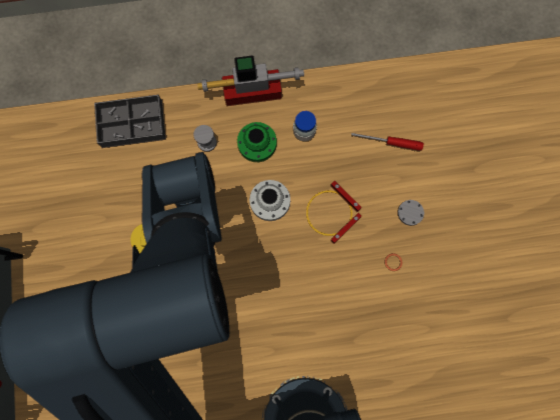

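Keeping this yaw during the push would run joint 6 into its limit (it is at -2.70). I'll take the same grasp a half turn round.

>>> {"op": "play_rows", "data": {"deltas": [[0, 0, 0, 0, 0.14, 0], [0, 0, 0, 0, 0.28, 0], [0, 0, 0, 0, 0.42, 0], [-0.01, 0.0, -0.02, 0, 0.56, 0], [-0.02, 0.0, -0.03, 0, 0.7, 0], [-0.03, 0.0, -0.05, 0, 0.84, 0], [-0.05, 0.0, -0.08, 0, 0.98, 0], [-0.05, 0.0, -0.08, 0, 1.12, 0], [-0.05, 0.0, -0.08, 0, 1.26, 0], [-0.05, 0.0, -0.08, 0, 1.4, 0], [-0.05, 0.0, -0.08, 0, 1.54, 0], [-0.05, 0.0, -0.08, 0, 1.57, 0]]}}

```text
t: 2.55
tcp_pos: [0.5893, 0.1024, 0.1521]
tool_rot: [0.698, -0.116, 0.115, -0.698]
force: [0.6, -0.1, -0.4]
finger_gap: 0.7
```

>>> {"op": "play_rows", "data": {"deltas": [[0, 0, 0, 0, 0.14, 0], [0, 0, 0, 0, 0.28, 0], [0, 0, 0, 0, 0.42, 0], [0, 0, 0, 0, 0.56, 0], [0, 0, 0, 0, 0.7, 0], [0, 0, 0, 0, 0.84, 0], [0, 0, 0, 0, 0.98, 0], [0, 0, 0, 0, 1.12, 0], [0, 0, 0, 0, 1.26, 0], [0, 0, 0, 0, 1.4, 0], [0, 0, 0, 0, 1.54, 0], [0, 0, 0, 0, 1.57, 0]]}}

```text
t: 3.75
tcp_pos: [0.5894, 0.1024, 0.1523]
tool_rot: [-0.413, 0.574, -0.574, 0.412]
force: [1.0, 0.9, 0.5]
finger_gap: 0.706
```

Run:
```python
from plan import *
A=np.array([.5703,.0140]);S=np.array([.518,-.1405]);d=(S-A)/np.linalg.norm(S-A)
e=[d[1],-d[0]];go([*(A-d*.085),.012],e);print(sense()["finger_gap"],sense()["q"])
print(R.from_quat(sense()["tool_rot"]).as_matrix().round(3))
```

```text
t 3.75 tcp [0.5894 0.1024 0.1523] F [1.  0.9 0.5] delta [0.0049, 0.1403, 0.0103] [0.0006, 0.0019, 0.0002]
0.7063894114315931 [-1.46039389e-02  5.90245198e-01  1.57441645e+00  6.73156719e-06
  9.77519542e-01  3.09918532e-01]
[[-0.319 -0.001  0.948]
 [-0.948  0.    -0.319]
 [ 0.    -1.    -0.001]]
```

>>> {"op": "play_rows", "data": {"deltas": [[0.005, 0.04, 0.01, 0, 0, 0], [0.005, 0.08, 0.01, 0, 0, 0], [0.005, 0.115, 0.01, 0, 0, 0], [0.005, 0.135, 0.01, 0, 0, 0], [0.005, 0.147, 0.01, 0, 0, 0], [0.005, 0.147, 0.01, 0, 0, 0], [0.005, 0.147, 0.01, 0, 0, 0]]}}

```text
t: 4.45
tcp_pos: [0.5982, 0.0943, 0.0061]
tool_rot: [0.413, -0.574, 0.574, -0.413]
force: [0.2, 0.4, 0.5]
finger_gap: 0.703
```

Run:
```python
from plan import *
import numpy as np
t=snapshot("top")[:,:,::-1];s=snapshot("side")[:,:,::-1]
a=cv2.resize(t[120:260,180:380],(600,420));b=cv2.resize(s[140:290,240:400],(192,180))
cv2.imwrite("pics/p2t.png",a);cv2.imwrite("pics/p2s.png",cv2.resize(s[140:290,220:400],(720,600)))
go([.5,0,0])
```

```text
t 4.55 tcp [0.5988 0.0943 0.0069] F [ 0.8 -0.9 -0.1] delta [0.1209, 0.0067, -0.0636] [0.0, 0.0, 0.0]
```

View pics/p2s.png

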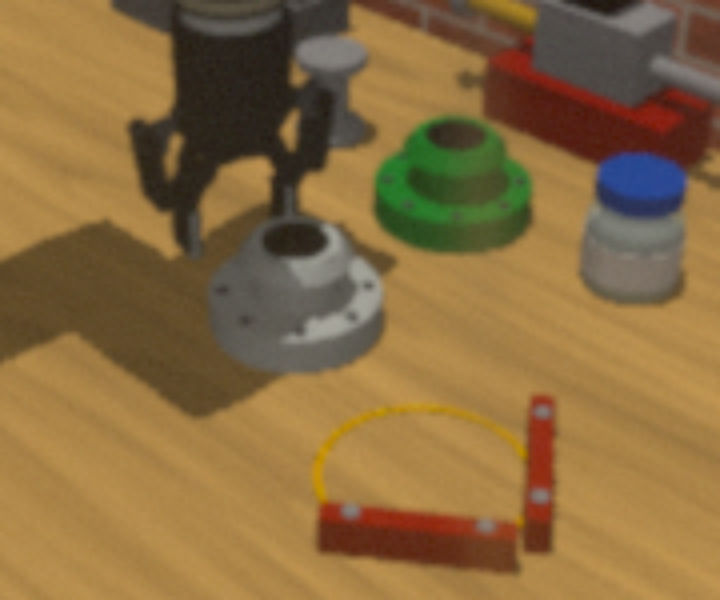

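View pics/p2t.png

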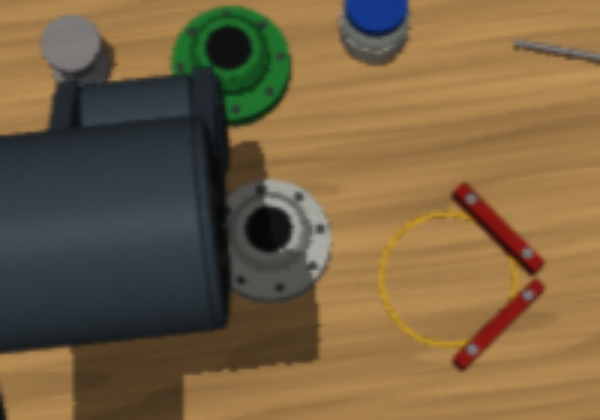

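The fingers stand low just behind the aluminium foot (side crop ~(190,240) and (285,200)) and the way to the red V is clear. I'm pushing now.

>>> {"op": "play_rows", "data": {"deltas": [[0.01, 0, 0, 0, 0, 0], [0.02, 0, 0, 0, 0, 0], [0.03, 0, 0, 0, 0, 0], [0.042, 0, 0, 0, 0, 0], [0.054, 0, 0, 0, 0, 0], [0.066, 0, 0, 0, 0, 0], [0.078, 0, 0, 0, 0, 0], [0.09, 0, 0, 0, 0, 0], [0.102, 0, 0, 0, 0, 0], [0.114, 0, 0, 0, 0, 0], [0.122, 0, 0, 0, 0, 0], [0.13, 0, 0, 0, 0, 0]]}}

```text
t: 5.75
tcp_pos: [0.5565, -0.0291, 0.0061]
tool_rot: [0.411, -0.575, 0.575, -0.413]
force: [2.1, 6.9, 2.2]
finger_gap: 0.703
```

Run:
```python
from plan import *
t=snapshot("top")[:,:,::-1];s=snapshot("side")[:,:,::-1]
a=cv2.resize(t[120:260,220:380],(480,420));b=cv2.resize(s[190:290,260:380],(504,420))
cv2.imwrite("pics/p3.png",np.hstack([a[:,:290],b]))
go([.536,-.0865,.006])
```

```text
t 5.85 tcp [ 0.556  -0.0301  0.006 ] F [-0.3  1.1  0.2] delta [0.0599, -0.0, -0.0009] [0.0, 0.0, 0.0]
```

View pics/p3.png

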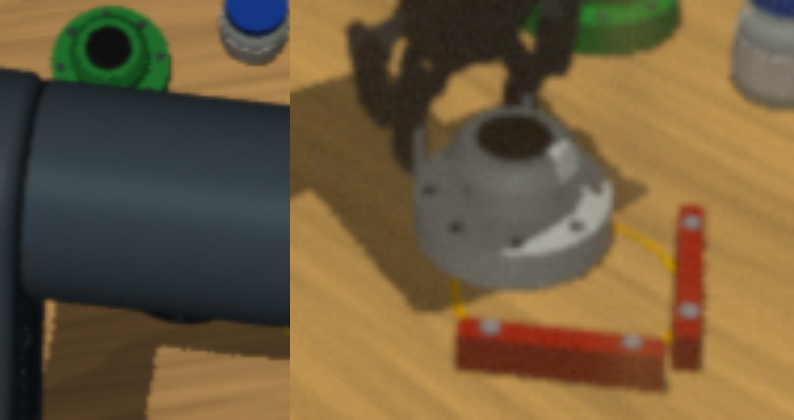

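The adapter is moving upright and well centred between the fingers. I'll continue slowly.

>>> {"op": "play_rows", "data": {"deltas": [[0.008, 0, 0, 0, 0, 0], [0.016, 0, 0, 0, 0, 0], [0.024, 0, 0, 0, 0, 0], [0.03, 0, 0, 0, 0, 0], [0.036, 0, 0, 0, 0, 0], [0.04, 0, 0, 0, 0, 0], [0.044, 0, 0, 0, 0, 0], [0.047, 0, 0, 0, 0, 0], [0.05, 0, 0, 0, 0, 0], [0.052, 0, 0, 0, 0, 0], [0.053, 0, 0, 0, 0, 0]]}}

```text
t: 6.95
tcp_pos: [0.5393, -0.0785, 0.0058]
tool_rot: [-0.412, 0.575, -0.574, 0.413]
force: [3.0, 6.0, 3.2]
finger_gap: 0.701
```

Run:
```python
from plan import *
s=snapshot("side")[:,:,::-1]
cv2.imwrite("pics/p4.png",cv2.resize(s[190:290,260:380],(504,420)))
go([.536,-.0865,.006])
```

```text
t 7.0 tcp [ 0.5392 -0.0786  0.0058] F [3.2 4.8 2.5] delta [0.0085, -0.0002, -0.0005] [0.0, 0.0, 0.0]
```

View pics/p4.png

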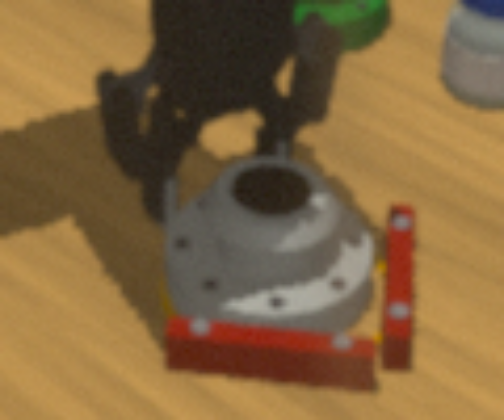

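>>> {"op": "play_rows", "data": {"deltas": [[0.001, 0, 0, 0, 0, 0], [0.002, 0, 0, 0, 0, 0], [0.003, 0, 0, 0, 0, 0], [0.004, 0, 0, 0, 0, 0], [0.005, 0, 0, 0, 0, 0], [0.006, 0, 0, 0, 0, 0]]}}

```text
t: 7.6
tcp_pos: [0.5373, -0.084, 0.0058]
tool_rot: [-0.412, 0.575, -0.574, 0.413]
force: [1.9, 6.4, 3.0]
finger_gap: 0.704
```

>>> {"op": "play_rows", "data": {"deltas": [[0.001, 0, 0, 0, 0, 0], [0.002, 0, 0, 0, 0, 0], [0.002, 0, 0, 0, 0, 0]]}}

```text
t: 7.9
tcp_pos: [0.5366, -0.0859, 0.0058]
tool_rot: [-0.412, 0.575, -0.574, 0.413]
force: [1.6, 5.7, 2.9]
finger_gap: 0.701
```

>>> {"op": "play_rows", "data": {"deltas": [[0.001, 0, 0, 0, 0, 0], [0.002, 0, 0, 0, 0, 0], [0.002, 0, 0, 0, 0, 0]]}}

```text
t: 8.2
tcp_pos: [0.5362, -0.0873, 0.0059]
tool_rot: [-0.412, 0.575, -0.574, 0.413]
force: [3.5, 9.0, 3.3]
finger_gap: 0.704
```

>>> {"op": "play_rows", "data": {"deltas": [[0.001, 0, 0, 0, 0, 0], [0.002, 0, 0, 0, 0, 0], [0.002, 0, 0, 0, 0, 0]]}}

```text
t: 8.5
tcp_pos: [0.5363, -0.0878, 0.0059]
tool_rot: [-0.41, 0.575, -0.574, 0.413]
force: [6.7, 14.6, 3.3]
finger_gap: 0.704
```

Run:
```python
from plan import *
s=snapshot("side")[:,:,::-1]
cv2.imwrite("pics/p5.png",cv2.resize(s[190:290,260:380],(504,420)))
go([.536,-.0865,.006])
```

```text
t 8.55 tcp [ 0.5363 -0.0878  0.0059] F [ 6. 15.  3.] delta [-0.0011, -0.0001, -0.0007] [0.0, 0.0, 0.0]
```

View pics/p5.png

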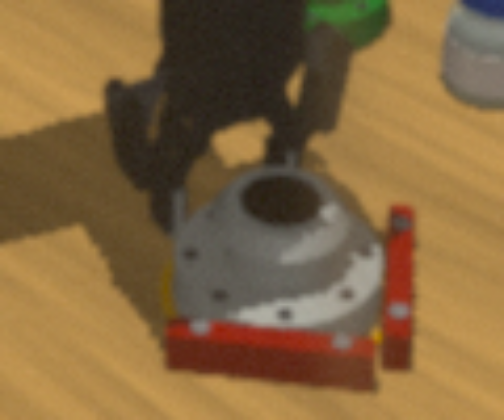

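>>> {"op": "play_rows", "data": {"deltas": [[-0.003, 0, 0, 0, 0, 0], [-0.01, 0, 0, 0, 0, 0], [-0.03, 0, 0, 0, 0, 0], [-0.05, -0.01, 0, 0, 0, 0], [-0.07, -0.05, 0, 0, 0, 0], [-0.09, -0.1, 0, 0, 0, 0], [-0.1, -0.13, 0, 0, 0, 0], [-0.13, -0.13, 0, 0, -0.14, 0], [-0.16, -0.13, 0, 0, -0.28, 0], [-0.19, -0.13, 0, 0, -0.42, 0], [-0.22, -0.13, -0.02, 0, -0.56, 0], [-0.25, -0.13, -0.04, 0, -0.7, 0]], "gripper": 0.045}}

```text
t: 9.75
tcp_pos: [0.577, 0.1594, 0.1351]
tool_rot: [0.586, -0.397, 0.397, -0.585]
force: [0.1, -0.2, -0.4]
finger_gap: 0.531
```

Run:
```python
from plan import *
t=snapshot("top")[:,:,::-1]
cv2.imwrite("pics/t6.png",t)
a=np.radians(80)
go([.511,.351,.14],[np.cos(a),np.sin(a)]);print(sense()["finger_gap"],sense()["q"].round(2))
```

```text
t 9.8 tcp [0.574  0.1647 0.1349] F [-1.1  2.3 -0.3] delta [-0.1963, -0.0044, 0.012] [0.0005, -1.0089, -0.0045]
0.5293241111466421 [ 0.09  0.61  1.59  0.    0.94 -0.3 ]
```

View pics/t6.png

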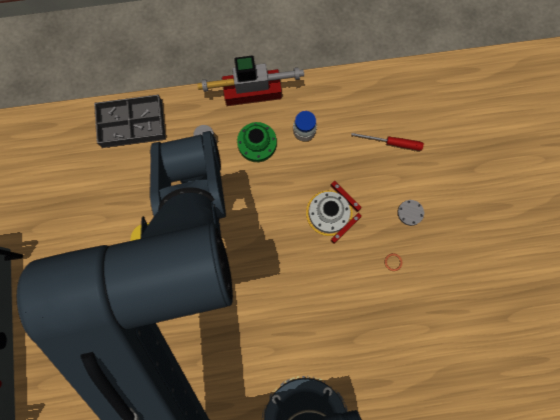

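Run:
```python
from meas import *
t=cv2.imread("pics/t6.png");h=cv2.cvtColor(t,cv2.COLOR_BGR2HSV)
m=cv2.inRange(h,(0,0,70),(180,75,255))
H,_=biggest(m,300,180,352,240);P=cast("top",H,.026);print("foot",circ(P),fit(P,.055))
# bore (dark) at top z=.062
d=cv2.inRange(h[:,:,2],0,60);H,_=biggest(d,318,196,345,222);P=cast("top",H,.062);print("bore",circ(P))
t0=cv2.imread("pics/top0.png");h0=cv2.cvtColor(t0,cv2.COLOR_BGR2HSV);d=cv2.inRange(h0[:,:,2],0,60);H,_=biggest(d,255,183,285,212);print("bore0",circ(cast("top",H,.062)))
cv2.imwrite("pics/c6.png",cv2.resize(t[175:250,295:375],(640,600),interpolation=cv2.INTER_CUBIC))
```

```text
foot (array([ 0.51589886, -0.13941183]), np.float64(0.05517062160630516)) (array([ 0.51580086, -0.13930866]), np.float64(0.0005541619624253))
bore (array([ 0.5172043 , -0.14007971]), np.float64(0.019098134262157593))
bore0 (array([0.57206391, 0.01404458]), np.float64(0.0198591728017214))
```

View pics/c6.png

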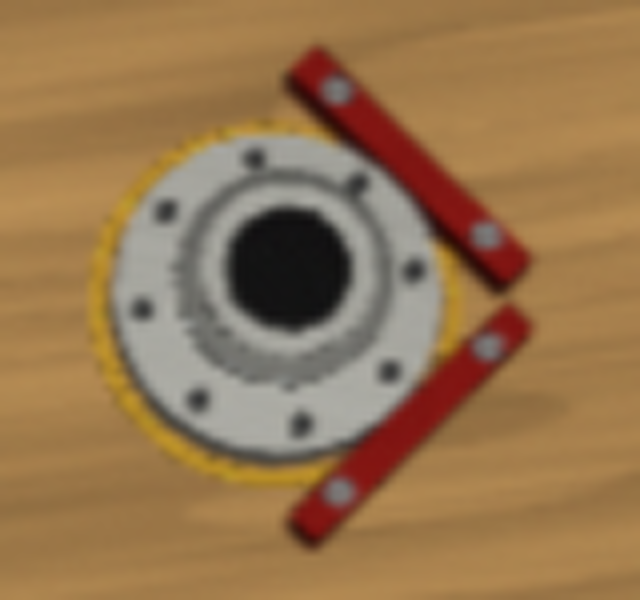

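>>> {"op": "play_rows", "data": {"deltas": [[-0.02, 0, 0, 0, -0.1, 0], [-0.04, 0, 0.0, 0, -0.2, 0], [-0.06, 0, 0.0, 0, -0.3, 0], [-0.08, 0, 0.0, 0, -0.4, 0], [-0.1, 0, 0.0, 0, -0.5, 0], [-0.12, 0, 0.01, 0, -0.62, 0], [-0.14, 0, 0.012, 0, -0.74, 0], [-0.16, 0, 0.012, 0, -0.86, 0], [-0.18, 0, 0.012, 0, -0.98, 0], [-0.196, 0, 0.012, 0, -1.009, 0], [-0.196, 0, 0.012, 0, -1.009, 0]]}}

```text
t: 10.9
tcp_pos: [0.5156, 0.3469, 0.1352]
tool_rot: [0.704, -0.066, 0.066, -0.704]
force: [-0.1, -0.4, 0.0]
finger_gap: 0.527
```

Run:
```python
from plan import *
s=snapshot("side")[:,:,::-1]
cv2.imwrite("pics/p7.png",cv2.resize(s[60:210,120:320],(800,600)))
a=np.radians(80)
go([.511,.351,.05],[np.cos(a),np.sin(a)]);print(sense()["finger_gap"],sense()["q"].round(2))
```

```text
t 10.95 tcp [0.5162 0.346  0.1352] F [ 0.2  0.1 -0.6] delta [-0.006, 0.0852, 0.004] [0.001, -0.0126, -0.0002]
0.5275178162821991 [ 0.41  0.64  1.53 -0.    0.98 -0.97]
```

View pics/p7.png

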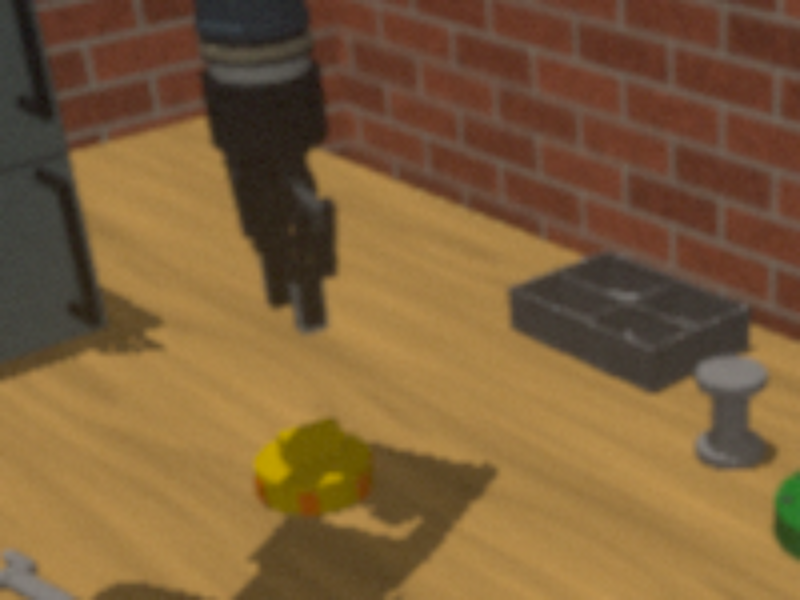

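Run:
```python
from meas import *
t=cv2.imread("pics/t6.png");h=cv2.cvtColor(t,cv2.COLOR_BGR2HSV)
t0=cv2.imread("pics/top0.png");h0=cv2.cvtColor(t0,cv2.COLOR_BGR2HSV)
for v in(70,90,110,125):
    H,_=biggest(cv2.inRange(h,(0,0,v),(180,75,255)),300,180,352,240);P=cast("top",H,.026);a=fit(P,.055)
    H,_=biggest(cv2.inRange(h0,(20,150,v+10),(36,255,255)),125,215,175,262);P=cast("top",H,.026);b=fit(P,.0425)
    print(v,a,circ(cast("top",H,.026))[1],b,a[0]-b[0])
for v in(45,60,75,90):
    H,_=biggest(cv2.inRange(h[:,:,2],0,v),318,196,345,222);print(v,circ(cast("top",H,.062)))
# outer edge of top face ring?; rib corners
print(cast("top",[[140.5,229],[146.8,229],[146,245.5],[139.8,245.5]],.05)[:,:2].round(4),cast("top",[[143.2,237.3]],.05))
```

```text
70 (array([ 0.51580086, -0.13930866]), np.float64(0.0005541619624253)) 0.04291728473737789 (array([0.51100979, 0.35140733]), np.float64(0.0004551708275956013)) [ 0.00479107 -0.490716  ]
90 (array([ 0.5161718 , -0.13957985]), np.float64(0.0005489095802013161)) 0.042541948947221776 (array([0.51134605, 0.35204734]), np.float64(0.00020859293193946178)) [ 0.00482575 -0.49162719]
110 (array([ 0.51671287, -0.13960057]), np.float64(0.0006433194604485465)) 0.042142113642242865 (array([0.51124603, 0.3526129 ]), np.float64(0.00038134117910702705)) [ 0.00546684 -0.49221347]
125 (array([ 0.51703082, -0.13988365]), np.float64(0.0008786364294512398)) 0.041595108286866606 (array([0.51121523, 0.35326531]), np.float64(0.000895708184324465)) [ 0.00581559 -0.49314896]
45 (array([ 0.51760595, -0.13985063]), np.float64(0.018610887619138452))
60 (array([ 0.5172043 , -0.14007971]), np.float64(0.019098134262157593))
75 (array([ 0.51749702, -0.14000399]), np.float64(0.019664461830329563))
90 (array([ 0.51758911, -0.14010652]), np.float64(0.020041479098917948))
[[0.5328 0.3579]
 [0.5306 0.3416]
 [0.4876 0.3472]
 [0.4898 0.3631]] [[0.51003867 0.35268353 0.05      ]]
```

Adapter at about (0.517,-0.140), and its foot touches both walls in the crop. The cap centre is (0.511,0.352) with its rib at about -8°, and the rib measures 16 x 43 mm, which matches the description. I'll descend on the cap.

Run:
```python
from plan import *
a=np.radians(82)
go([.511,.352,.030],[np.cos(a),np.sin(a)])
```

```text
t 10.95 tcp [0.5162 0.346  0.1352] F [ 0.2  0.1 -0.6] delta [-0.0062, 0.1052, 0.005] [0.001, -0.0475, -0.0002]
```

>>> {"op": "play_rows", "data": {"deltas": [[-0.006, 0.0, 0.005, 0, -0.0475, 0], [-0.006, 0.02, 0.005, 0, -0.0475, 0], [-0.006, 0.04, 0.005, 0, -0.0475, 0], [-0.006, 0.06, 0.005, 0, -0.0475, 0], [-0.006, 0.08, 0.005, 0, -0.0475, 0], [-0.006, 0.09, 0.005, 0, -0.0475, 0], [-0.006, 0.1, 0.005, 0, -0.0475, 0], [-0.006, 0.105, 0.005, 0, -0.0475, 0], [-0.006, 0.105, 0.005, 0, -0.0475, 0], [-0.006, 0.105, 0.005, 0, -0.0475, 0]]}}

```text
t: 11.95
tcp_pos: [0.5122, 0.3521, 0.0311]
tool_rot: [-0.705, 0.049, -0.05, 0.706]
force: [-0.0, 0.4, -0.4]
finger_gap: 0.53
```

Run:
```python
from plan import *
s=snapshot("side")[:,:,::-1]
cv2.imwrite("pics/p8.png",cv2.resize(s[110:210,140:260],(720,600),interpolation=cv2.INTER_CUBIC))
a=np.radians(82)
go([.511,.352,.03],[np.cos(a),np.sin(a)]);print(sense()["finger_gap"])
```

```text
t 12.0 tcp [0.5122 0.3522 0.0312] F [ 0.9  0.4 -0.5] delta [-0.0012, 0.0012, -0.0004] [-0.0007, 0.0003, 0.0013]
0.5272953457615618
```

View pics/p8.png

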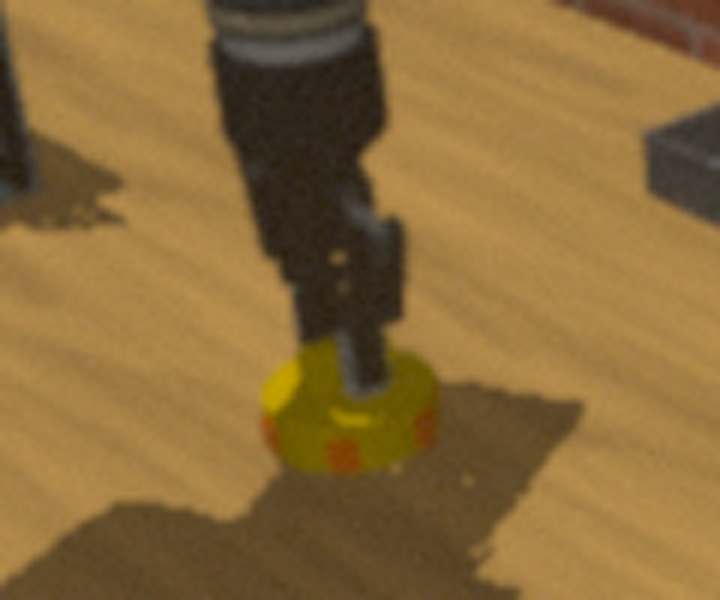

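The fingers straddle the rib (crop ~(320,330) and (368,385)). I'll close on it.

>>> {"op": "play_rows", "data": {"deltas": [[0, 0, 0, 0, 0, 0], [0, 0, 0, 0, 0, 0], [0, 0, 0, 0, 0, 0], [0, 0, 0, 0, 0, 0], [0, 0, 0, 0, 0, 0], [0, 0, 0, 0, 0, 0], [0, 0, 0, 0, 0, 0], [0, 0, 0, 0, 0, 0]], "gripper": 0.0, "force": 80}}

```text
t: 12.8
tcp_pos: [0.5122, 0.3523, 0.0314]
tool_rot: [-0.705, 0.049, -0.05, 0.706]
force: [-0.4, -0.3, 5.4]
finger_gap: 0.164
```

>>> {"op": "play_rows", "data": {"deltas": [[0, -0.002, 0, 0, 0, 0], [0, -0.005, 0, 0, 0, 0], [0, -0.02, 0, 0, 0, 0], [0, -0.05, 0, 0, 0, 0], [0, -0.09, 0, 0, 0, 0], [0, -0.11, 0, 0, 0, 0], [0, -0.11, 0, 0, 0, 0]]}}

```text
t: 13.5
tcp_pos: [0.5141, 0.3532, 0.1449]
tool_rot: [-0.704, 0.046, -0.052, 0.707]
force: [0.9, -0.2, -1.6]
finger_gap: 0.167
```

Run:
```python
from plan import *
s=snapshot("side")[:,:,::-1]
cv2.imwrite("pics/p9.png",cv2.resize(s[60:210,120:320],(800,600),interpolation=cv2.INTER_CUBIC))
go([.517,-.140,.14]);print(sense()["finger_gap"],sense()["q"].round(2))
```

```text
t 13.55 tcp [0.5126 0.3524 0.1426] F [ 0.  -0.  -1.2] delta [0.0727, 0.0018, -0.487] [0.0, 0.0, 0.0]
0.16554819727539655 [ 0.42  0.63  1.52 -0.    0.99 -1.01]
```

View pics/p9.png

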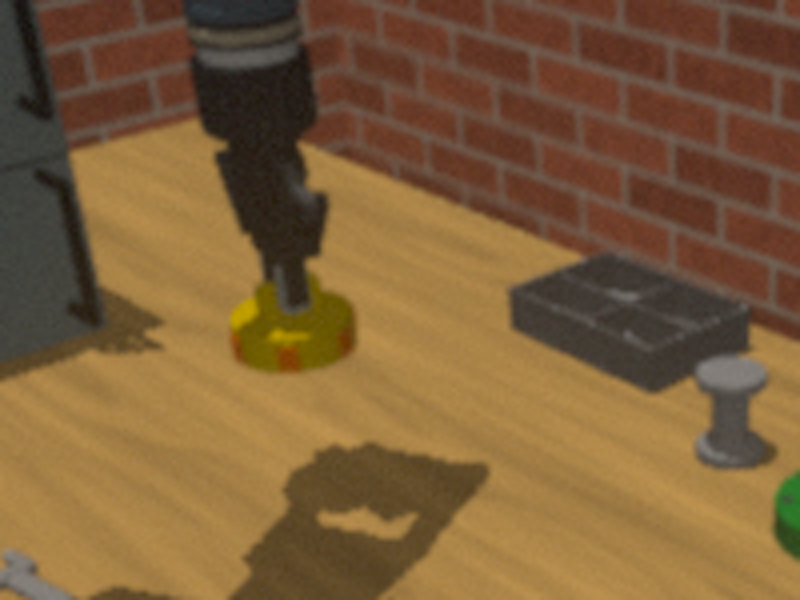

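>>> {"op": "play_rows", "data": {"deltas": [[0.003, 0, -0.02, 0, 0, 0], [0.009, 0, -0.06, 0, 0, 0], [0.015, 0, -0.1, 0, 0, 0], [0.021, 0, -0.14, 0, 0, 0], [0.027, 0, -0.18, 0, 0, 0], [0.033, 0, -0.22, 0, 0, 0], [0.039, 0, -0.26, 0, 0, 0], [0.045, 0, -0.3, 0, 0, 0], [0.051, 0, -0.34, 0, 0, 0], [0.057, 0, -0.38, 0, 0, 0], [0.063, 0, -0.42, 0, 0, 0], [0.067, 0, -0.45, 0, 0, 0]]}}

```text
t: 14.75
tcp_pos: [0.5144, -0.105, 0.1389]
tool_rot: [-0.705, 0.051, -0.049, 0.706]
force: [0.3, -0.1, -1.7]
finger_gap: 0.165
```

>>> {"op": "play_rows", "data": {"deltas": [[0, 0, 0, 0, 0, 0], [0, 0, 0, 0, 0, 0]]}}

```text
t: 14.95
tcp_pos: [0.5142, -0.1031, 0.1391]
tool_rot: [-0.705, 0.051, -0.049, 0.706]
force: [-0.2, 0.2, -1.9]
finger_gap: 0.164
```

Run:
```python
from plan import *
a=np.radians(82)
go([.5177,-.1403,.11],[np.cos(a),np.sin(a)]);print(sense()["finger_gap"],sense()["q"].round(2))
```

```text
t 14.95 tcp [ 0.5142 -0.1031  0.1391] F [-0.2  0.2 -1.9] delta [0.0088, 0.029, -0.0364] [-0.0013, -0.0018, -0.0035]
0.16377062809571677 [-0.41  0.53  1.77  0.    0.85 -1.84]
```

>>> {"op": "play_rows", "data": {"deltas": [[0.004, 0.0, -0.016, 0, 0, 0], [0.009, 0.01, -0.03, 0, 0, 0], [0.009, 0.02, -0.0365, 0, 0, 0], [0.009, 0.028, -0.0365, 0, 0, 0], [0.009, 0.029, -0.0365, 0, 0, 0], [0.009, 0.029, -0.0365, 0, 0, 0]]}}

```text
t: 15.55
tcp_pos: [0.5187, -0.1397, 0.1107]
tool_rot: [-0.705, 0.05, -0.048, 0.706]
force: [-0.8, -0.0, -0.5]
finger_gap: 0.165
```

Run:
```python
from plan import *
s=snapshot("side")[:,:,::-1];t=snapshot("top")[:,:,::-1]
cv2.imwrite("pics/s10.png",s);cv2.imwrite("pics/t10.png",t)
b=s[165:295,260:400];c=t[150:270,260:400]
cv2.imwrite("pics/p10.png",np.hstack([cv2.resize(b,(420,390),interpolation=cv2.INTER_CUBIC),cv2.resize(c,(380,390))]))
go([.5177,-.1403,.11])
```

```text
t 15.65 tcp [ 0.5193 -0.1399  0.1115] F [ 0.3 -0.2 -0.9] delta [-0.0016, 0.0015, -0.0006] [0.0, 0.0, 0.0]
```

View pics/p10.png

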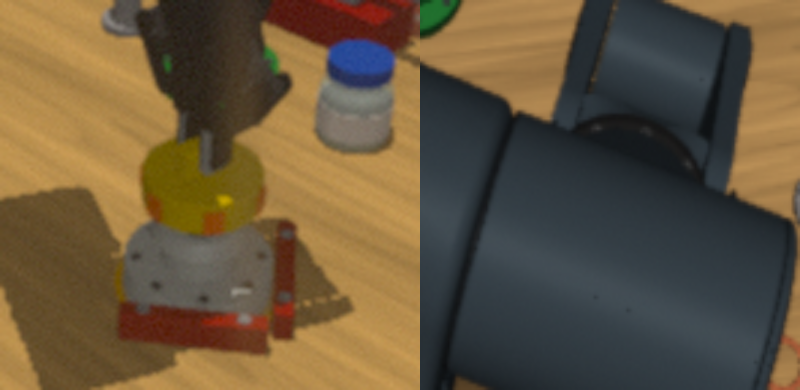

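Run:
```python
from meas import *
s=cv2.imread("pics/s10.png");h=cv2.cvtColor(s,cv2.COLOR_BGR2HSV)
th=np.linspace(0,2*np.pi,721)
def ext(c,r,z0,z1):
    P=np.vstack([np.c_[c[0]+r*np.cos(th),c[1]+r*np.sin(th),0*th+z] for z in(z0,z1)]);q=proj("side",P);return q.min(0).round(1),q.max(0).round(1)
A=[.517,-.140]
cb=sense()["tcp_pos"][2]-.0314;print("cap bottom",cb)
m=cv2.inRange(h,(18,150,40),(36,255,255)) | cv2.inRange(h,(5,170,60),(18,255,255))
H,_=biggest(m,303,208,352,245);print("cap seen",H.min(0),H.max(0)); print("pred cap at A",ext(A,.0425,cb,cb+.026))
for y in (222,226,230,234): print(y,"V",h[y,300:308].tolist(),h[y,344:352].tolist())
# edges: saturation rows across foot
for y in(255,258,261):
    print(y,"S",h[y,296:308,1].tolist(),h[y,344:360,1].tolist())
print("pred foot",ext(A,.055,0,.026))
s0=cv2.imread("pics/p5.png")
```

```text
cap bottom 0.08010882496631355
cap seen [304. 209.] [351. 242.]
pred cap at A (array([306.7, 209.3]), array([347.8, 243.6]))
222 V [[18, 145, 185], [18, 145, 181], [18, 144, 179], [18, 143, 178], [18, 146, 178], [19, 150, 177], [17, 169, 160], [19, 212, 130]] [[23, 202, 115], [23, 203, 113], [23, 202, 115], [22, 183, 128], [20, 161, 152], [18, 150, 167], [19, 148, 169], [18, 146, 177]]
226 V [[18, 149, 197], [18, 144, 199], [18, 151, 197], [19, 145, 193], [18, 151, 191], [19, 146, 189], [18, 164, 162], [20, 198, 125]] [[23, 198, 116], [23, 200, 115], [23, 206, 115], [20, 177, 125], [18, 155, 148], [18, 150, 165], [19, 151, 166], [18, 146, 169]]
230 V [[18, 148, 183], [18, 147, 184], [18, 143, 187], [18, 143, 192], [17, 144, 195], [18, 144, 198], [19, 153, 183], [20, 167, 142]] [[22, 185, 117], [20, 201, 118], [16, 198, 121], [15, 199, 122], [16, 156, 141], [18, 147, 156], [19, 145, 162], [18, 138, 164]]
234 V [[18, 147, 182], [18, 150, 184], [18, 147, 184], [18, 150, 182], [18, 145, 180], [18, 147, 179], [18, 149, 178], [18, 152, 170]] [[22, 204, 116], [18, 199, 123], [15, 194, 129], [16, 162, 146], [18, 146, 170], [18, 148, 174], [18, 149, 171], [18, 146, 171]]
255 S [152, 155, 178, 241, 183, 101, 41, 42, 32, 27, 32, 33] [67, 69, 65, 57, 46, 59, 81, 140, 197, 200, 186, 184, 194, 185, 148, 150]
258 S [153, 158, 217, 255, 171, 84, 43, 39, 34, 32, 30, 35] [61, 55, 54, 54, 50, 57, 91, 144, 179, 203, 196, 191, 181, 190, 156, 153]
261 S [148, 154, 186, 246, 204, 114, 55, 38, 42, 34, 21, 33] [61, 57, 51, 52, 57, 68, 105, 157, 176, 184, 171, 193, 192, 186, 162, 163]
pred foot (array([300.4, 234.6]), array([350.8, 276.5]))
```

In the side view, cap columns 306–348 against foot columns 301–351 put the cap axis within about 1 mm of the adapter axis. I'll correct x by -1.5 mm and descend.

>>> {"op": "play_rows", "data": {"deltas": [[-0.0015, 0.0, -0.0005, 0, 0, 0], [-0.0015, 0.005, -0.0005, 0, 0, 0], [-0.0015, 0.01, -0.0005, 0, 0, 0], [-0.0015, 0.015, -0.0005, 0, 0, 0], [-0.0015, 0.019, -0.0005, 0, 0, 0], [-0.0015, 0.022, -0.0005, 0, 0, 0], [-0.0015, 0.022, -0.0005, 0, 0, 0], [-0.0015, 0.022, -0.0005, 0, 0, 0]]}}

```text
t: 16.45
tcp_pos: [0.5178, -0.1407, 0.0894]
tool_rot: [-0.705, 0.049, -0.049, 0.705]
force: [-0.6, 0.2, -1.2]
finger_gap: 0.167
```

Run:
```python
from plan import *
a=np.radians(82)
s=snapshot("side")[:,:,::-1]
cv2.imwrite("pics/s11.png",cv2.resize(s[165:295,260:400],(646,600),interpolation=cv2.INTER_CUBIC))
go([.5177,-.1403,.08],[np.cos(a),np.sin(a)]);print(sense()["ft_torque"])
```

```text
t 16.5 tcp [ 0.5179 -0.1407  0.0895] F [ 0.5 -0.5 -0.6] delta [-0.0003, 0.0095, 0.0004] [0.0001, 0.0003, 0.0002]
[ 0.0374819   0.02283906 -0.01238063]
```

View pics/s11.png

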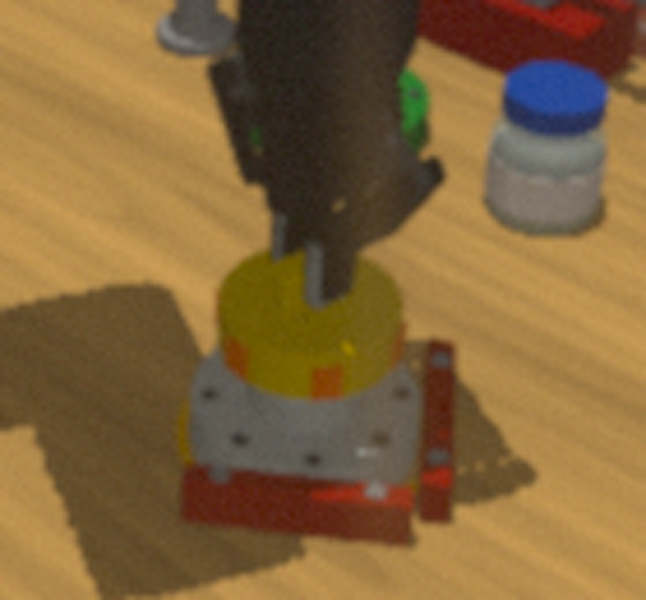

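The cap sits centred over the flange. I'll press in small steps.

>>> {"op": "play_rows", "data": {"deltas": [[0, 0.001, 0, 0, 0, 0], [0, 0.002, 0, 0, 0, 0], [0, 0.003, 0, 0, 0, 0], [0, 0.004, 0, 0, 0, 0], [0, 0.005, 0, 0, 0, 0], [0, 0.005, 0, 0, 0, 0]]}}

```text
t: 17.1
tcp_pos: [0.5177, -0.1406, 0.0843]
tool_rot: [-0.705, 0.049, -0.049, 0.705]
force: [1.1, -0.6, -1.3]
finger_gap: 0.167
```

>>> {"op": "play_rows", "data": {"deltas": [[0, 0.001, 0, 0, 0, 0], [0, 0.002, 0, 0, 0, 0], [0, 0.003, 0, 0, 0, 0], [0, 0.003, 0, 0, 0, 0]]}}

```text
t: 17.5
tcp_pos: [0.5181, -0.141, 0.0825]
tool_rot: [0.706, -0.049, 0.049, -0.705]
force: [-1.9, 0.1, 6.4]
finger_gap: 0.168
```

>>> {"op": "play_rows", "data": {"deltas": [[0, 0.001, 0, 0, 0, 0], [0, 0.002, 0, 0, 0, 0], [0, 0.002, 0, 0, 0, 0]]}}

```text
t: 17.8
tcp_pos: [0.5185, -0.141, 0.0815]
tool_rot: [0.706, -0.048, 0.05, -0.705]
force: [-2.2, 1.0, 13.0]
finger_gap: 0.164
```

>>> {"op": "play_rows", "data": {"deltas": [[0, 0.001, 0, 0, 0, 0], [0, 0.002, 0, 0, 0, 0], [0, 0.002, 0, 0, 0, 0]]}}

```text
t: 18.1
tcp_pos: [0.5189, -0.1412, 0.08]
tool_rot: [0.706, -0.048, 0.05, -0.705]
force: [-0.9, 0.5, 15.0]
finger_gap: 0.165
```

Run:
```python
from plan import *
s=snapshot("side")[:,:,::-1]
cv2.imwrite("pics/s12.png",cv2.resize(s[165:295,260:400],(646,600),interpolation=cv2.INTER_CUBIC))
go([.5177,-.1403,.071]);print(sense()["ft_torque"],sense()["finger_gap"])
```

```text
t 18.15 tcp [ 0.5189 -0.1412  0.0799] F [-1.9 -0.3 15.8] delta [-0.0013, 0.0089, 0.0007] [0.0, 0.0, 0.0]
[0.23046437 0.49509265 0.04076733] 0.16879791723538448
```

View pics/s12.png

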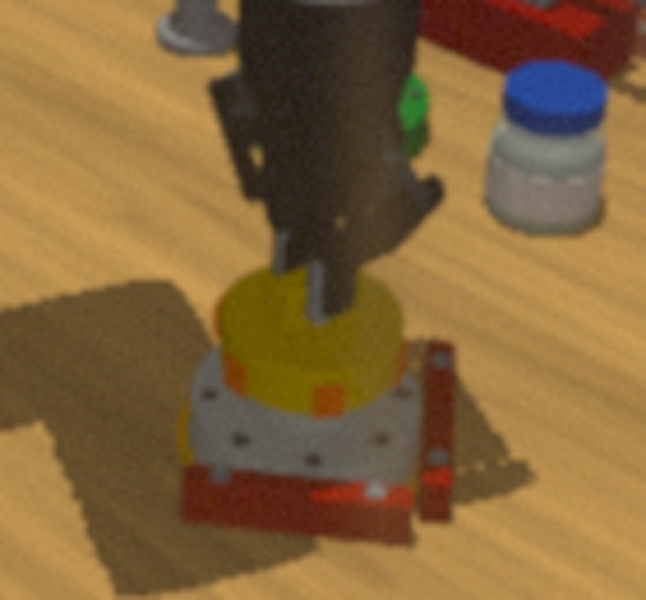

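Run:
```python
from plan import *
a=np.radians(82)
print(R.from_quat(sense()["tool_rot"]).as_matrix()[:,1].round(4))
for i in range(2): go([.5177,-.1403,.071],[np.cos(a),np.sin(a)])
```

```text
[ 0.003  -0.0016 -1.    ]
t 18.15 tcp [ 0.5189 -0.1412  0.0799] F [-1.9 -0.3 15.8] delta [-0.0013, 0.0089, 0.0007] [0.0012, 0.0006, 0.0032]
t 18.15 tcp [ 0.5189 -0.1412  0.0799] F [-1.9 -0.3 15.8] delta [-0.0013, 0.0089, 0.0007] [0.0012, 0.0006, 0.0032]
```

The tool is level to 3 mrad. Arm compliance has drifted x by +1.2 mm, so I'll trim that back while pressing on.

>>> {"op": "play_rows", "data": {"deltas": [[-0.0006, 0.0, 0.0003, 0, 0, 0], [-0.0012, 0.0, 0.0007, 0, 0, 0.003], [-0.0012, 0.001, 0.0007, 0, 0, 0.003], [-0.0012, 0.001, 0.0007, 0, 0, 0.003]]}}

```text
t: 18.55
tcp_pos: [0.5187, -0.1409, 0.0788]
tool_rot: [0.706, -0.048, 0.05, -0.705]
force: [-0.1, -0.7, 12.1]
finger_gap: 0.163
```

Run:
```python
from plan import *
go([.5177,-.1403,.071]);print(sense()["ft_torque"],sense()["finger_gap"])
```

```text
t 18.55 tcp [ 0.5187 -0.1409  0.0788] F [-0.1 -0.7 12.1] delta [-0.0011, 0.0078, 0.0005] [0.0, 0.0, 0.0]
[-0.03633534  0.17873064  0.05730591] 0.16328913166786657
```

>>> {"op": "play_rows", "data": {"deltas": [[0, 0.001, 0, 0, 0, 0], [0, 0.002, 0, 0, 0, 0], [0, 0.002, 0, 0, 0, 0]]}}

```text
t: 18.85
tcp_pos: [0.5178, -0.1403, 0.0745]
tool_rot: [0.706, -0.049, 0.049, -0.705]
force: [2.6, 0.1, -8.1]
finger_gap: 0.166
```

>>> {"op": "play_rows", "data": {"deltas": [[0, 0.001, 0, 0, 0, 0], [0, 0.002, 0, 0, 0, 0], [0, 0.002, 0, 0, 0, 0]]}}

```text
t: 19.15
tcp_pos: [0.5156, -0.1392, 0.0719]
tool_rot: [-0.705, 0.051, -0.047, 0.706]
force: [0.2, -0.2, -1.7]
finger_gap: 0.163
```

Run:
```python
from plan import *
go([.5177,-.1403,.071]);print(sense()["ft_torque"],sense()["finger_gap"])
s=snapshot("side")[:,:,::-1]
cv2.imwrite("pics/s13.png",cv2.resize(s[165:295,260:400],(646,600),interpolation=cv2.INTER_CUBIC))
```

```text
t 19.15 tcp [ 0.5156 -0.1392  0.0719] F [ 0.2 -0.2 -1.7] delta [0.0022, 0.0009, -0.0008] [0.0, 0.0, 0.0]
[-0.00631794 -0.00295976  0.03362893] 0.16314634430656583
```

View pics/s13.png

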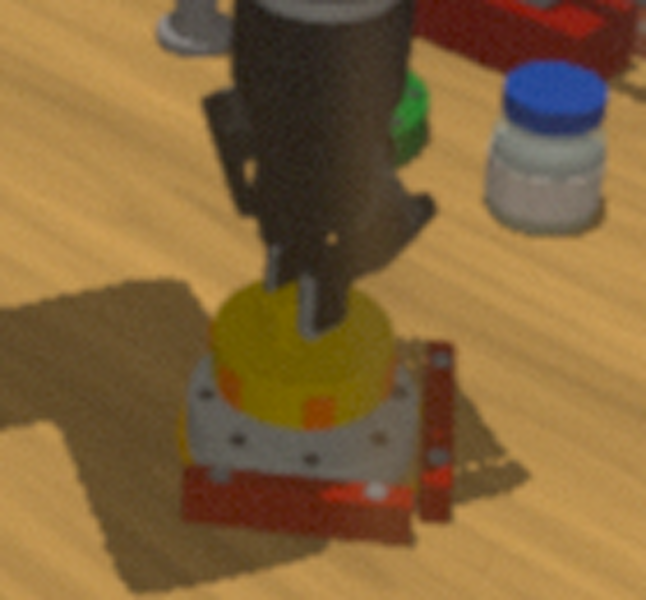

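The snap shows as the force collapsing from 12 to -8 N while z dropped. Now I'll build the steady hold and nudge back x by about 1.5 mm, which arm spring-back took.

>>> {"op": "play_rows", "data": {"deltas": [[0.0007, 0.0, 0, 0, 0, 0], [0.0015, 0.001, -0.0005, 0, 0, 0], [0.0015, 0.002, -0.0007, 0, 0, 0], [0.0015, 0.002, -0.0007, 0, 0, 0]]}}

```text
t: 19.6
tcp_pos: [0.518, -0.1404, 0.0714]
tool_rot: [-0.705, 0.05, -0.048, 0.706]
force: [-1.3, 0.9, 5.4]
finger_gap: 0.165
```

>>> {"op": "play_rows", "data": {"deltas": [[0, 0.001, 0, 0, 0, 0], [0, 0.001, 0, 0, 0, 0]]}}

```text
t: 19.8
tcp_pos: [0.518, -0.1404, 0.0713]
tool_rot: [-0.705, 0.05, -0.048, 0.705]
force: [-3.7, 2.2, 12.6]
finger_gap: 0.169
```

>>> {"op": "play_rows", "data": {"deltas": [[-0.0002, 0.0003, 0, 0, 0, 0], [-0.0004, 0.0003, 0, 0, 0, 0], [-0.0004, 0.0003, 0, 0, 0, 0], [-0.0004, 0.0003, 0, 0, 0, 0], [-0.0004, 0.0003, 0, 0, 0, 0], [-0.0004, 0.0003, 0, 0, 0, 0]]}}

```text
t: 20.4
tcp_pos: [0.518, -0.1404, 0.0714]
tool_rot: [-0.705, 0.05, -0.049, 0.705]
force: [-2.1, 2.9, 13.7]
finger_gap: 0.167
```

Run:
```python
from plan import *
from meas import *
go([.5177,-.1403,.071]);print(sense()["ft_torque"],R.from_quat(sense()["tool_rot"]).as_matrix()[:,1].round(4))
for i in range(4):
    s=snapshot("side")[:,:,::-1];print(sense()["t"],sense()["force"].round(1))
cv2.imwrite("pics/s14.png",cv2.resize(s[165:295,260:400],(646,600),interpolation=cv2.INTER_CUBIC))
h=cv2.cvtColor(np.ascontiguousarray(s),cv2.COLOR_BGR2HSV)
for y in(255,258,261): print(y,"S",h[y,296:308,1].tolist(),h[y,344:356,1].tolist())
for y in(230,234): print(y,h[y,300:310].tolist(),h[y,342:352].tolist())
```

```text
t 20.4 tcp [ 0.518  -0.1404  0.0714] F [-2.1  2.9 13.7] delta [-0.0003, 0.0004, 0.0001] [0.0, 0.0, 0.0]
[ 0.37176383  0.38894433 -0.00527018] [-1.6e-03  1.0e-04 -1.0e+00]
20.45 [-3.   1.7 13.9]
20.5 [-2.2  2.8 13.3]
20.55 [-3.   2.4 14.3]
20.6 [-3.   1.5 14.6]
255 S [140, 139, 207, 215, 131, 42, 33, 31, 28, 28, 29, 27] [67, 64, 64, 52, 53, 62, 97, 170, 185, 188, 202, 196]
258 S [154, 159, 201, 217, 138, 59, 41, 29, 37, 28, 24, 29] [62, 59, 58, 62, 55, 75, 114, 165, 189, 215, 200, 203]
261 S [144, 152, 194, 232, 172, 93, 36, 42, 36, 28, 29, 40] [69, 59, 64, 60, 66, 93, 137, 172, 179, 185, 163, 169]
230 [[19, 144, 103], [18, 150, 102], [19, 154, 106], [18, 146, 143], [19, 151, 176], [18, 147, 196], [18, 150, 199], [18, 146, 196], [19, 153, 183], [20, 180, 156]] [[21, 180, 125], [20, 165, 142], [19, 153, 158], [18, 149, 163], [18, 148, 164], [19, 150, 160], [18, 145, 162], [18, 145, 162], [18, 142, 160], [19, 146, 162]]
234 [[17, 138, 100], [18, 144, 103], [19, 153, 102], [19, 148, 98], [18, 146, 98], [19, 147, 104], [18, 162, 129], [21, 201, 127], [24, 244, 113], [25, 255, 110]] [[22, 202, 115], [23, 212, 113], [22, 194, 117], [22, 189, 131], [19, 160, 158], [18, 150, 172], [18, 144, 177], [18, 148, 174], [19, 150, 173], [17, 145, 174]]
```

View pics/s14.png

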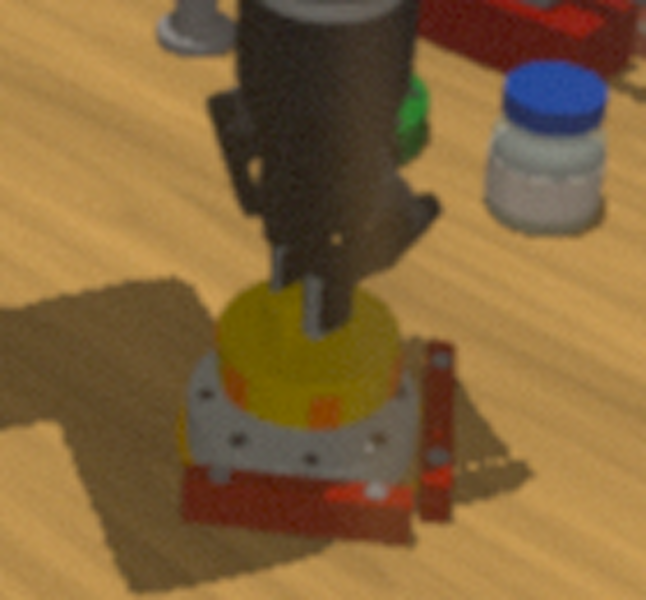

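The hold is steady at 13–15 N. Tool tilt is under 2 mrad, and the rib centre is at about 78 mm (TCP 71.4 mm plus the 7 mm grasp offset). The foot's axis has shifted about 1 mm at most, still on the spot. Handing in.

Run:
```python
from station import *
print(sign_off());s=sense();print(s["t"],s["force"].round(1),s["tcp_pos"].round(4))
```

```text
the job is handed in; nothing more can be done
None
the job is handed in; nothing more can be done
```

The job is handed in at about 20.6 s of the 62 s allowed, with the cap snapped on the adapter and the arm still pressing it down. Sign-off reports no verdict, so what follows rests on my own last checks.

**Adapter push:** I pushed the bare aluminium adapter, not the green lookalike, into the red V with two low fingers behind its foot. The push force rose to about 16 N when it stopped. The top view then showed the foot touching both walls, centred near (0.517, -0.140) against an estimated spot of (0.518, -0.141).

**Cap:** I gripped it by its rib and centred it over the flange. The resistance grew to about 16 N, and then the force suddenly dropped as the cap snapped home.

**Last checks:**
- **Push:** 13–15 N downward, steady over the last readings.
- **Cap height:** the rib centre is at about 78 mm, worked out from the tool height, not seen directly.
- **Alignment:** the tool is level to under 2 mrad, and the cap and adapter axes agree to about 1 mm in the side view.
- **Bystanders:** none appeared disturbed in the pictures, though I did not measure each one.

**Disagreements:**
- The side view gave the adapter's starting position about 5 mm off the top view. Its visible arc was too short, so I did not use it.
- The arm drifted about 1–2 mm sideways during the press and sprang back at the snap. I trimmed this out, but it left the foot about 1 mm from where it was, well inside the 8 mm tolerance.
- A sideways force of about 3 N remained in the final hold.

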